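# Sticker two boards for air-drying

## Robot

A 6-joint arm with a two-finger parallel gripper is mounted at the origin on the work surface. World frame = base frame: x ahead of the robot, y to its left, z up, the work surface at z = 0. Lengths are in mm, angles in rad, forces in N, time in s.
With the tool pointing down it reaches from about 250 to 800 mm from the base axis. Payload 8.5 kg.
Tool frame: the origin (TCP) lies midway between the tips of the shut fingers; the grasp point (between the pads) lies 19 mm behind it; z points along the fingers, y is the line along which they close (so a half turn about z gives the same grasp; the last joint's range is limited). The gripper opens to 85 mm and grips with 20 to 120 N. Pads are 22 mm wide; open, the fingers measure 114 mm over their backs; the gripper's body (76 mm by 85 mm) begins 54 mm behind the grasp point. The pads swing forward as they close: fully open they stand 13 mm farther back than shut.
Start: joints at [1.34, 0.238, -0.013, 1.319, 0, 1.571], TCP at [120.084, 511.034, 202.476] pointing down, gripper open.
Joint ranges: [-2.66, 2.66], [-1.03, 1.9], [-1.14, 1.46], [-1.82, 2.27], [-1.45, 1.34], [-3.14, 3.14]. Speed limits (rad/s): [2.22, 2.22, 2.79, 3.14, 3.14, 3.14].

## Interface

Orientations are given as [roll, pitch, yaw] about the fixed x, y, z axes, in that order (R = Rz(yaw) Ry(pitch) Rx(roll)).
In Python, from rig import env, optics gives the robot as it stands. The module is installed in compiled form; this text tells all that it offers. Calls block until the motion is done:
- env.move_pose(position, orientation): joint-space move of the TCP to a pose.
- env.move_straight(position, rot=None, max_speed=150, threshold=None): straight line of the TCP; rot=None keeps the orientation; max_speed is the mean speed in mm/s. With threshold (N) it stops when the force on the tool has changed by that much, and returns True; else False.
- env.set_joints(angles): joint-space move.
- env.command_gripper(opening): finger opening in mm; the grip force is fixed at half the most; returns when the fingers have stopped.
- env.wait(seconds).
- env.solve_ik(position, orientation): joint angles nearest the present ones, or None.
- optics.grab_frame(name): name is "scene" or "top" or "wrist"; returns (picture, depth): 384x512x3 uint8, red, green, blue; 384x512 float32, mm along the optical axis (not along the pixel's ray), 0 where there is no reading.
- optics.camera_params(name): a dict with "K" (3x3 intrinsics, pixels), "rvec" (rotation vector, rad) and "tvec" (3), from world to camera coordinates, as OpenCV has them. Camera axes: x right, y down, z forward; pixel columns grow to the right and rows downward; lengths in mm; the calibration is good to about 2 mm. A picture is of the moment at which its call begins: read the wrist's pose just before it. camera_params takes no time and is no camera call; for the wrist camera it gives the pose at the moment of the call.
A pose or a line that the arm cannot do raises env.MotionError and nothing moves.
- env.sign_off(): hands the job in; it is judged then, once.
Trained networks look in the newest picture that a camera, given by its name, has taken for a name from the list of things; names that differ only in an ending like _2 or _b are one class to them, and where a whole thing is asked for, a point or a joint stands for the part that bears it (a point fixed in the world has none). Each returns a list of dicts, best first, with "conf" (0 to 1); they miss things now and then, are a little off and sometimes report something else, mostly with a low value. They report only what shows in the picture. A call takes as long as a camera call. They do not tell look-alikes from the thing itself.
- optics.spot_in(camera, target): "pixel" ([column, row] in pixels, amid what is visible of it).
- optics.cut_out(camera, target): "mask" (384x512 bool, what is visible of it) and "pixel" ([column, row] in pixels, amid what is visible of it).
- optics.mark_of(camera, target): "pixel" ([column, row] in pixels: a listed point, or the origin of a listed thing).
Readings, each from a call of its own:
- env.current_time(): time.
- env.current_q(): joint angles.
- env.current_joint_vel(): joint speeds.
- env.current_tau(): joint torques, N m.
- env.current_tcp_pos(): TCP position.
- env.current_tool_rot(): TCP orientation.
- env.current_ft_force(): force on the tool from outside, world axes, zero at the start.
- env.current_torque(): the same for the moment, N m.
- env.current_opening(): finger opening in mm.
- env.current_finger_force(): force on a finger pad.
Only numpy, scipy, OpenCV 4.12 (cv2) and the standard library are available. Lean on these libraries where they do the work, as an engineer would, in place of code of your own. Each camera call takes 0.05 s, during which the arm holds its last target. There are 200 camera calls.

## Task

Stack the two boards to dry on the two bearers: lay the longer board across both bearers, a sticker (spacer stick) crosswise on it straight above each bearer, the shorter board on the stickers in line with the longer one, and stand the tin in the middle of the shorter board to keep it flat. Centre both boards on the bearers, lengthwise and sideways. Set things down, do not drop them, and leave the hammer, the tape measure and the sanding block where they are.

Things in the scene. Friction and masses are not known exactly. Their poses are not given: they have to be found in the camera images.
- bearer_a: the nearer of two equal, fixed wooden bearers screwed across a fixed plywood base (240 x 100 x 12 mm, length along the bearers' x). Bearer: 30 mm wide (its x), 100 mm long (y), 25 mm high (z). Origin: centre of its underside, 12 mm above the table; its top is 37 mm above the table. Its x axis points to bearer_b. The base lies left, in the middle or right
- bearer_b: the other bearer, further from the robot, same size and height, parallel to bearer_a and always 150 mm from it, centre to centre, along bearer_a's +x; origin: centre of its underside; axes parallel to bearer_a's
- board_long: the longer loose board, light pine, 280 (its x) x 64 (y) x 19 (z) mm, about 0.19 kg; origin: centre of its underside. It lies flat on the table left, in the middle or right, its length pointing roughly away from the robot
- board_short: the shorter loose board, light pine, 220 (its x) x 64 (y) x 19 (z) mm, about 0.15 kg; origin: centre of its underside. It lies flat on the table left, in the middle or right, its length pointing roughly away from the robot
- sticker_a: a loose sticker (pale wooden spacer stick), 100 (its x) x 19 (y) x 19 (z) mm, 30 g; origin: centre of its underside. Both stickers are alike: either may go over either bearer
- sticker_b: the other sticker, same size and origin
- tin: small full metal tin with a paper band, upright, 62 mm diameter (63 mm over its rims), 70 mm high, about 0.27 kg; origin: centre of its underside
- tape: bystander: tape measure, black and yellow, case 68 x 39 x 52 mm, with a short tongue of tape out at the -x end; origin: centre of the case underside
- hammer: bystander: hammer 280 mm long lying on the table beyond the work; origin on the underside near its middle
- sander: bystander: cork sanding block, 65 x 110 x 34 mm, beyond the work; origin: centre of its underside
Things that resemble listed ones, but are neither listed nor needed, are in the scene too. Leave any orange look-alike of the sticker_b alone. Of the things that look like the tin, the smaller one is meant.

How it is judged (in metres and radians):
On the way, in this order (a step that is already met when the one before it is completed fails the run):
1. the longer board lies across both bearers, released (x of board_long in the frame of bearer_a between 0.06 and 0.09 m and y of board_long in the frame of bearer_a between -0.012 and 0.012 m and z of board_long in the frame of bearer_a between 0.021 and 0.029 m and angle between the x axis of board_long and the x axis of bearer_a, either way round below 0.12 rad and angle between board_long's own z axis and vertical below 0.06 rad and contact force between the fingers and board_long below 0.05 N and linear speed of board_long below 0.02 m/s), for 0.2 s.
2. a sticker lies on it straight above each bearer, released (x of board_long in the frame of bearer_a between 0.06 and 0.09 m and y of board_long in the frame of bearer_a between -0.012 and 0.012 m and z of board_long in the frame of bearer_a between 0.021 and 0.029 m and angle between the x axis of board_long and the x axis of bearer_a, either way round below 0.12 rad and angle between board_long's own z axis and vertical below 0.06 rad and ((horizontal distance between sticker_a and bearer_a below 0.012 m and angle between the x axis of sticker_a and the y axis of bearer_a, either way round below 0.15 rad and angle between the z axis of sticker_a and the z axis of bearer_a, either way round below 0.06 rad and z of sticker_a in the frame of bearer_a between 0.04 and 0.048 m and horizontal distance between sticker_b and bearer_b below 0.012 m and angle between the x axis of sticker_b and the y axis of bearer_b, either way round below 0.15 rad and angle between the z axis of sticker_b and the z axis of bearer_b, either way round below 0.06 rad and z of sticker_b in the frame of bearer_b between 0.04 and 0.048 m) or (horizontal distance between sticker_a and bearer_b below 0.012 m and angle between the x axis of sticker_a and the y axis of bearer_b, either way round below 0.15 rad and angle between the z axis of sticker_a and the z axis of bearer_b, either way round below 0.06 rad and z of sticker_a in the frame of bearer_b between 0.04 and 0.048 m and horizontal distance between sticker_b and bearer_a below 0.012 m and angle between the x axis of sticker_b and the y axis of bearer_a, either way round below 0.15 rad and angle between the z axis of sticker_b and the z axis of bearer_a, either way round below 0.06 rad and z of sticker_b in the frame of bearer_a between 0.04 and 0.048 m)) and contact force between the fingers and sticker_a below 0.05 N and linear speed of each of sticker_a, sticker_b below 0.02 m/s and contact force between the fingers and sticker_b below 0.05 N), for 0.2 s.
3. the shorter board lies on the stickers, released (x of board_long in the frame of bearer_a between 0.06 and 0.09 m and y of board_long in the frame of bearer_a between -0.012 and 0.012 m and z of board_long in the frame of bearer_a between 0.021 and 0.029 m and angle between the x axis of each of board_long, board_short and the x axis of bearer_a, either way round below 0.12 rad and angle between each of board_long, board_short's own z axis and vertical below 0.06 rad and ((horizontal distance between sticker_a and bearer_a below 0.012 m and angle between the x axis of sticker_a and the y axis of bearer_a, either way round below 0.15 rad and angle between the z axis of sticker_a and the z axis of bearer_a, either way round below 0.06 rad and z of sticker_a in the frame of bearer_a between 0.04 and 0.048 m and horizontal distance between sticker_b and bearer_b below 0.012 m and angle between the x axis of sticker_b and the y axis of bearer_b, either way round below 0.15 rad and angle between the z axis of sticker_b and the z axis of bearer_b, either way round below 0.06 rad and z of sticker_b in the frame of bearer_b between 0.04 and 0.048 m) or (horizontal distance between sticker_a and bearer_b below 0.012 m and angle between the x axis of sticker_a and the y axis of bearer_b, either way round below 0.15 rad and angle between the z axis of sticker_a and the z axis of bearer_b, either way round below 0.06 rad and z of sticker_a in the frame of bearer_b between 0.04 and 0.048 m and horizontal distance between sticker_b and bearer_a below 0.012 m and angle between the x axis of sticker_b and the y axis of bearer_a, either way round below 0.15 rad and angle between the z axis of sticker_b and the z axis of bearer_a, either way round below 0.06 rad and z of sticker_b in the frame of bearer_a between 0.04 and 0.048 m)) and x of board_short in the frame of bearer_a between 0.06 and 0.09 m and y of board_short in the frame of bearer_a between -0.012 and 0.012 m and z of board_short in the frame of bearer_a between 0.059 and 0.067 m and contact force between the fingers and board_short below 0.05 N and linear speed of board_short below 0.02 m/s), for 0.2 s.
4. the tin stands in the middle of the shorter board, released (x of board_short in the frame of bearer_a between 0.06 and 0.09 m and y of board_short in the frame of bearer_a between -0.012 and 0.012 m and z of board_short in the frame of bearer_a between 0.059 and 0.067 m and angle between the x axis of board_short and the x axis of bearer_a, either way round below 0.12 rad and angle between each of board_short, tin's own z axis and vertical below 0.06 rad and horizontal distance between tin and board_short below 0.015 m and z of tin in the frame of bearer_a between 0.078 and 0.086 m and contact force between the fingers and tin below 0.05 N and linear speed of tin below 0.02 m/s), for 0.2 s.
At the end, for the whole second after the job is handed in: Long board, two stickers, short board and tin stacked flat in that order on the bearers, released, at rest. Stickers within 12 mm and 0.15 rad of the bearers below; boards centred within 15 mm lengthwise, 12 mm sideways, 0.12 rad; tin upright within 15 mm of the short board's middle (all of step 2 and all of step 4 and contact force between the fingers and board_long below 0.05 N and linear speed of each of board_long, board_short below 0.02 m/s and contact force between the fingers and board_short below 0.05 N); the robot touches nothing.
It fails at once if the hammer, the tape measure or the sanding block is moved by more than 20 mm (distance of any of tape, hammer, sander from where it was at the start of the episode above 0.02 m).
It fails at once if a board, a sticker or the tin is dropped (moves faster than 0.5 m/s while the fingers do not touch it) ((linear speed of board_long above 0.5 m/s and contact force between the fingers and board_long below 0.01 N) or (linear speed of board_short above 0.5 m/s and contact force between the fingers and board_short below 0.01 N) or (linear speed of sticker_a above 0.5 m/s and contact force between the fingers and sticker_a below 0.01 N) or (linear speed of sticker_b above 0.5 m/s and contact force between the fingers and sticker_b below 0.01 N) or (linear speed of tin above 0.5 m/s and contact force between the fingers and tin below 0.01 N)).
It also fails if it takes over 136 s, if anything falls off the work surface, if the arm or the gripper's body presses on something with over 40 N, if the wrist force passes 120 N, or if a joint passes its speed limit or range.

## Working session

There is one attempt and no reset: what is moved stays moved. The work goes in short steps, each a Python script; the robot and the scene stay as the last script left them, time stands still between calls to the robot, and variables do not carry over. Pictures are saved under pics/ and viewed, at most 14 in all, crops included, and the job is handed in when it is done.

```bash
mkdir -p pics; cat > h.py <<'E'
import numpy as np, cv2
from rig import env, optics
def cam(n):
    p=optics.camera_params(n); R=cv2.Rodrigues(np.array(p["rvec"],float))[0]
    return np.array(p["K"],float),R,np.array(p["tvec"],float).ravel()
def cloud(n,depth,c=None):
    K,R,t=c or cam(n); v,u=np.mgrid[:depth.shape[0],:depth.shape[1]]
    P=np.stack([(u-K[0,2])/K[0,0]*depth,(v-K[1,2])/K[1,1]*depth,depth],-1)
    W=(P-t)@R; W[depth<=0]=np.nan
    return W
def save(n,img): cv2.imwrite(f"pics/{n}.png",cv2.cvtColor(img,cv2.COLOR_RGB2BGR))
def rect(W,m,zlo=None,zhi=None):
    """top-face rectangle of masked cloud: centre,(long,short),yaw,z"""
    p=W[m]; p=p[~np.isnan(p[:,0])]; z=np.percentile(p[:,2],80)
    q=p[abs(p[:,2]-z)<6]; z=np.median(q[:,2])
    (c,s,a)=cv2.minAreaRect(q[:,:2].astype(np.float32))
    a=np.radians(a)
    if s[0]<s[1]: s=s[::-1]; a+=np.pi/2
    a=(a+np.pi/2)%np.pi-np.pi/2
    return np.round(c,1),np.round(s,1),round(a,3),round(float(z),1)
E
python3 - <<'E'
from h import *
for n in("top","scene"):
    im,d=optics.grab_frame(n); save(n+"0",im); W=cloud(n,d); np.save(n+"0.npy",W)
    for t in("bearer_a","board_long","board_short","sticker_a","tin","tape","hammer","sander"):
        for r in optics.cut_out(n,t):
            if r["mask"].sum()>20: print(n,t,round(r["conf"],2),np.round(r["pixel"]),*rect(W,r["mask"]))
print(env.current_tool_rot(),env.current_time())
E
```

```text
top bearer_a 0.79 [128. 176.] [605.1 349.5] [99.5 31.4] -1.334 37.1
top bearer_a 0.65 [134. 231.] [459. 314.] [100.3  28.9] -1.329 37.1
top bearer_a 0.36 [368. 199.] [ 539.6 -313.8] [219.3  65.9] 0.127 19.4
top board_long 0.77 [248. 197.] [538.9  14.1] [278.7  64. ] 0.038 19.4
top board_long 0.48 [127. 177.] [605.1 349.5] [99.4 31.6] -1.34 37.1
top board_short 0.64 [365. 195.] [ 539.7 -313.8] [219.2  65.9] 0.127 19.4
top board_short 0.18 [194. 230.] [453.8 157.6] [98.5 17.6] -0.001 19.0
top sticker_a 0.81 [188. 289.] [293.4 180.1] [98.3 20.2] 0.461 19.4
top sticker_a 0.74 [195. 231.] [453.7 157.6] [98.4 17.6] -0.001 19.0
top tin 0.98 [314. 230.] [ 446.6 -167. ] [61.  60.2] 0.752 70.9
top tin 0.61 [311. 280.] [ 322.9 -139.5] [80.4 76.8] -0.034 90.5
top tape 0.76 [317. 176.] [ 605.5 -169.6] [65.5 36.6] 0.171 51.3
top hammer 0.86 [263. 118.] [757.1 -64.6] [277.2  88.2] 1.347 24.8
top sander 0.96 [186. 124.] [755.4 178.4] [110.6  65. ] -1.358 33.9
scene bearer_a 0.72 [305. 119.] [463.9 313.5] [103.3  31.7] -1.343 36.9
scene bearer_a 0.7 [357. 137.] [609.7 350. ] [104.9  30.4] -1.348 37.1
scene board_long 0.86 [259. 196.] [543.   14.1] [278.1  66.6] 0.038 19.0
scene board_short 0.7 [128. 288.] [ 542.3 -314.5] [221.4  64.8] 0.128 18.9
scene sticker_a 0.89 [321. 177.] [626.1 163.4] [100.2  21.2] 0.089 18.8
scene sticker_a 0.86 [266. 150.] [460.6 155.3] [95.  18.1] 0.018 18.6
scene sticker_a 0.62 [234. 122.] [299.3 180.1] [98.  24.1] 0.461 18.5
scene tin 0.89 [161. 204.] [ 450.6 -167.2] [62.9 62.2] -0.061 70.5
scene tin 0.84 [132. 166.] [ 326.8 -141.1] [79.9 77.8] 0.021 90.2
scene tape 0.92 [210. 250.] [ 610.6 -170.8] [66.  36.8] 0.158 51.1
scene tape 0.22 [266. 149.] [457.9 156.6] [100.4  21.1] 0.012 18.7
scene hammer 0.59 [315. 266.] [771.5 -68.7] [280.   85.8] 1.426 24.5
scene sander 0.85 [373. 198.] [759.6 177.1] [112.4  65. ] -1.338 34.0
[-3.14153329e+00 -1.81517694e-05  2.91077077e+00] 0.9
```

View pics/top0.png

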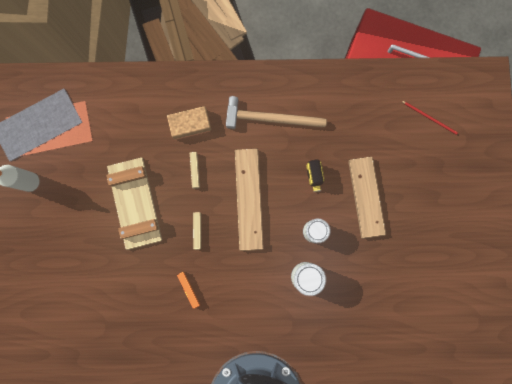

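View pics/scene0.png

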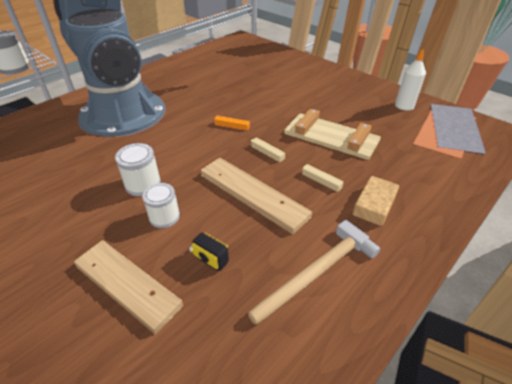

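The top view shows the bearers at (128,176) and (138,229), the long board at (249,200) and the short board at (367,197). The stickers are at (194,170) and (197,231), and the small tin is at (317,231). The orange stick at (188,290) and the big tin at (309,279) are decoys. The scene view agrees with this. Next I'll look closer with the wrist camera.

```bash
cat >> h.py <<'E'
def rot(yaw):
    return [np.pi,0,yaw]
def best(pos,yaw):
    """of the two equivalent yaws, the one with last joint closest to the middle"""
    o=[]
    for k in (-1,0,1,2):
        q=env.solve_ik(list(map(float,pos)),rot(yaw+k*np.pi))
        if q is not None: o.append((abs(q[5]),yaw+k*np.pi))
    return min(o)[1]
def look(n,targets,tag=None):
    c=cam(n); im,d=optics.grab_frame(n); W=cloud(n,d,c)
    if tag: save(tag,im)
    for t in targets:
        for r in optics.cut_out(n,t):
            if r["mask"].sum()>20: print(n,t,round(r["conf"],2),np.round(r["pixel"]),*rect(W,r["mask"]))
    return im,W
def go(x,y,z,yaw): env.move_pose([float(x),float(y),float(z)],rot(yaw))
def line(x,y,z,v=150,th=None): return env.move_straight([float(x),float(y),float(z)],None,v,th)
def state(s): print(s,np.round(env.current_tcp_pos(),1),round(float(env.current_opening()),1),np.round(env.current_ft_force(),1),round(env.current_time(),1))
E
python3 - <<'E'
from h import *
y=best([534,332,260],.24); print(y); go(534,332,260,y); look("wrist",["bearer_a","sticker_a"],"w1")
y=best([541,14,260],.038); print(y); go(541,14,260,y); look("wrist",["board_long"],"w2")
state("")
E
```

```text
-2.901592653589793
wrist bearer_a 0.8 [246. 215.] [607.5 350.9] [99.7 30.5] -1.333 37.9
wrist bearer_a 0.62 [250.  96.] [462.  315.6] [100.1  29.2] -1.331 37.9
wrist sticker_a 0.73 [112. 186.] [624.2 165.9] [100.   19.7] 0.077 19.7
wrist sticker_a 0.66 [124.  57.] [456. 159.] [99.  19.9] 0.007 19.5
-3.1035926535897933
wrist board_long 0.97 [248. 140.] [540.6  15.1] [279.3  64.2] 0.038 19.8
 [541.3  15.2 259.9] 85.5 [0.7 0.2 0.6] 4.0
```

View pics/w1.png

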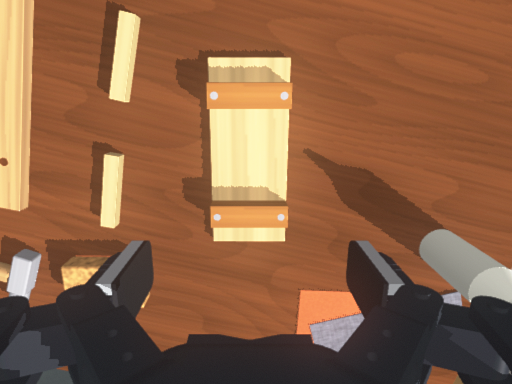

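The wrist view shows the base with its two bearers at (250,96) and (246,215), and the two stickers at the left. It agrees with the other cameras, so I'll move the long board.

```bash
cat >> h.py <<'E'
BA=np.array([462.0,315.4]); BB=np.array([607.6,350.9]); MID=(BA+BB)/2; BY=0.239
def pick(x,y,yaw,z,up=160,close=0):
    ya=best([x,y,up],yaw); go(x,y,up,ya); state("hover")
    line(x,y,z,120); env.command_gripper(close); state("grip"); line(x,y,z+up,150); state("lifted")
    return ya
def place(x,y,yaw,z,op=85,up=200):
    ya=best([x,y,up],yaw); go(x,y,up,ya)
    line(x,y,z+15,120); print("contact",line(x,y,z-2,20,4)); state("down")
    env.command_gripper(op); state("open"); p=env.current_tcp_pos(); line(p[0],p[1],up,150)
E
python3 - <<'E'
from h import *
pick(540.6,15,.038,0)
place(*MID,BY,37)
look("wrist",["board_long","sticker_a","bearer_a"],"w3")
E
```

```text
hover [540.7  15.7 160.5] 85.7 [-0.1  0.   0.7] 4.5
grip [540.6  15.   -0. ] -0.3 [ 0.2 -0.1 -0.5] 6.8
lifted [540.1  15.  159.2] -0.1 [ 0.2 -0.2  0.6] 8.0
contact False
down [534.9 333.2  35.1] 0.1 [ 0.4  0.1 -0.2] 11.6
open [534.8 333.2  35. ] 85.4 [ 0.1 -0.7  0.7] 12.4
wrist sticker_a 0.69 [ 91. 201.] [624.3 165.8] [99.9 20. ] 0.068 19.7
wrist sticker_a 0.63 [103.  50.] [456.8 159.1] [97.8 20.3] 0.017 19.5
wrist bearer_a 0.71 [249.  94.] [462.1 315.5] [100.   28.4] -1.331 37.8
```

View pics/w3.png

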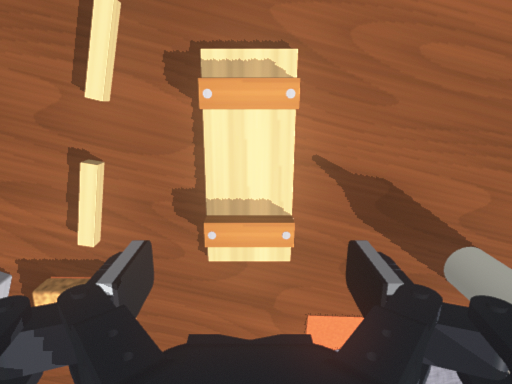

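The fingers closed on nothing: the bearers are still empty. I'll check the board.

```bash
python3 - <<'E'
from h import *
im,W=look("top",["board_long"],"t4")
go(480,15,200,best([480,15,200],.038)); look("wrist",["board_long"],"w4")
state("")
E
```

```text
top board_long 0.94 [250. 198.] [538.9  14.1] [280.   63.9] 0.039 19.3
wrist board_long 0.88 [245. 199.] [540.5  15.1] [279.3  64.1] 0.038 19.9
 [480.6  15.9 199.9] 85.0 [ 0.5  0.4 -0.4] 15.2
```

View pics/w4.png

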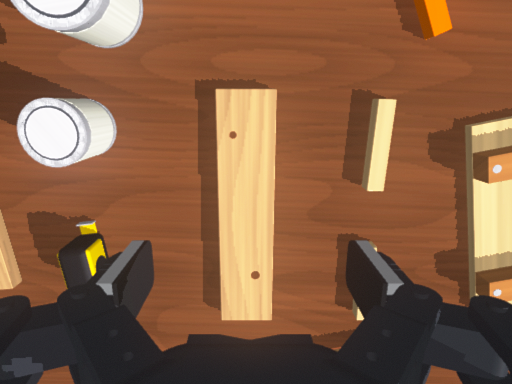

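```bash
python3 - <<'E'
from h import *
for op in (85,64,0):
    env.command_gripper(op); c=cam("wrist"); im,d=optics.grab_frame("wrist"); W=cloud("wrist",d,c); p=env.current_tcp_pos()
    m=(abs(W[...,1]-p[1])<70)&(abs(W[...,0]-p[0])<40)&(W[...,2]>110)
    q=W[m]; state(op); print(m.sum(), np.round(np.nanpercentile(q,[0,2,50,98,100],axis=0)-p,1).tolist())
    save(f"f{op}",im)
print(line(480,15,8,60,6)); state("touch"); line(480,15,100)
E
```

```text
85 [480.1  15.5 199.8] 85.2 [ 0.7  0.2 -0.6] 15.5
39808 [[-21.1, -69.9, 41.7], [-19.3, -63.9, 51.3], [-10.5, 2.4, 102.0], [9.3, 66.5, 125.2], [15.1, 70.0, 127.6]]
64 [480.  15. 200.] 63.9 [ 0.7 -0.7  0.1] 15.9
42150 [[-21.4, -64.7, 34.3], [-19.5, -59.5, 47.3], [-10.5, 2.3, 101.4], [10.0, 61.6, 125.3], [15.1, 66.2, 127.8]]
0 [480.  15. 200.] -0.2 [0.1 0.1 0.7] 16.6
44641 [[-21.7, -57.1, 33.5], [-19.6, -49.8, 50.6], [-11.1, 1.1, 103.9], [8.2, 52.2, 125.2], [12.1, 59.4, 128.0]]
False
touch [480.1  15.    8.1] -0.0 [-0.4  0.3  0.3] 19.9
```

View pics/f0.png

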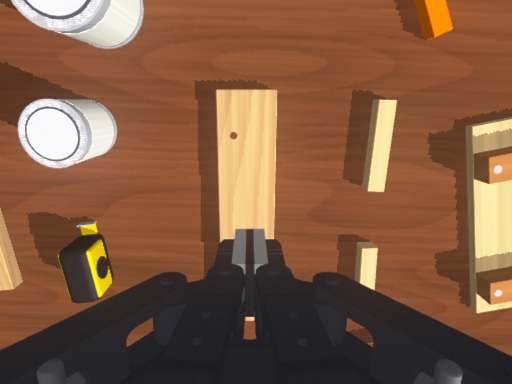

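```bash
python3 - <<'E'
from h import *
line(480,15,200); c=cam("wrist"); im,d=optics.grab_frame("wrist"); W=cloud("wrist",d,c); p=env.current_tcp_pos()
for lo,hi in((30,37),(37,41),(41,50),(50,60)):
    m=(abs(W[...,1]-p[1])<70)&(abs(W[...,0]-p[0])<40)&(W[...,2]-p[2]>lo)&(W[...,2]-p[2]<hi)
    print(lo,m.sum(),np.round(np.nanpercentile(W[m],[2,50,98],axis=0)-p,1).tolist() if m.sum() else "", [int(v) for v in np.argwhere(m).mean(0)] if m.sum() else "")
line(480,15,10,150)
print(line(480,15,-30,20,4)); state("touch"); line(480,15,100)
E
```

```text
30 79 [[-11.0, -10.1, 34.2], [-10.4, 0.4, 35.6], [-5.9, 10.9, 37.0]] [231, 249]
37 200 [[-11.2, -11.4, 37.1], [-10.2, 0.8, 39.2], [-5.8, 12.8, 41.0]] [236, 249]
41 544 [[-11.0, -12.3, 41.2], [-7.3, 0.8, 45.7], [-5.7, 13.8, 49.8]] [243, 249]
50 737 [[-11.1, -12.4, 50.2], [-9.8, 0.7, 55.1], [-5.8, 13.9, 59.7]] [253, 249]
True
touch [480.   15.   -9.7] -0.2 [-2.2 -0.2  8.8] 24.1
```

The tool's real tip sits about 30 mm behind the reported TCP: shut fingers touched the board top (19.4) at z = -9.7. There is no visible sideways offset. I'll correct the heights by 30 mm and repeat.

```bash
cat >> h.py <<'E'
OFF=30
def pick(x,y,yaw,z,up=130,op=85):
    z=z-OFF; ya=best([x,y,up],yaw); go(x,y,up,ya); env.command_gripper(op)
    if line(x,y,z,100,15): print("BUMP"); state("bump"); raise SystemExit
    env.command_gripper(0); state("grip"); line(x,y,up,150); state("lifted")
def place(x,y,yaw,z,op=85,up=170):
    z=z-OFF; ya=best([x,y,up],yaw); go(x,y,up,ya)
    line(x,y,z+12,120); print("contact",line(x,y,z-4,20,3)); state("down")
    env.command_gripper(op); state("open"); p=env.current_tcp_pos(); line(p[0],p[1],up,150)
E
python3 - <<'E'
from h import *
pick(540.6,15,.038,4)
if env.current_opening()<55: raise SystemExit
place(*MID,BY,41)
look("wrist",["board_long","sticker_a","bearer_a"],"w5")
E
```

```text
grip [540.9  14.9 -25.1] 62.6 [-2.  -1.   7.7] 28.2
lifted [540.   15.  129.1] 62.5 [ 0.6 -0.4 -2.5] 29.4
contact True
down [534.7 333.1  11.9] 62.4 [-0.8 -0.3  6.8] 32.5
open [534.1 332.8  11. ] 85.1 [-0.5  0.3  0.5] 32.9
wrist board_long 0.84 [247. 153.] [534.3 334.1] [279.6  64.2] 0.239 56.9
wrist sticker_a 0.92 [ 75. 209.] [624.3 165.8] [100.3  20.1] 0.08 19.6
wrist sticker_a 0.77 [89. 50.] [460.4 159.1] [90.5 20.5] 0.014 19.5
wrist sticker_a 0.61 [ 42. 298.] [733.7 142.1] [33.   2.5] -1.352 21.8
wrist bearer_a 0.95 [211.  92.] [461.9 315.4] [100.3  29.4] -1.331 37.8
wrist bearer_a 0.95 [214. 244.] [606.6 351.3] [98.6 30. ] -1.344 38.0
```

View pics/w5.png

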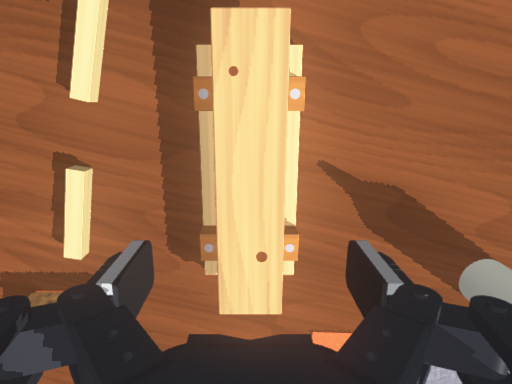

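The long board lies centred on both bearers (w5, board at (247,153)). Stickers next.

```bash
python3 - <<'E'
from h import *
for (x,y,a),b in (((624.2,165.8,.078),BB),((455.7,159,.01),BA)):
    pick(x,y,a,5,op=60)
    if env.current_opening()<14: raise SystemExit
    place(*b,BY+np.pi/2,61,op=45)
go(*MID,200,best([*MID,200],BY)); look("wrist",["board_long","sticker_a"],"w6")
state("")
E
```

```text
grip [624.5 165.9 -24.5] 17.4 [-1.3 -0.1  4.4] 37.6
lifted [623.6 165.6 129. ] 17.2 [-0.1 -0.9 -0.1] 38.8
contact True
down [607.5 350.9  31.5] 17.7 [-0.9 -0.8  5.9] 41.9
open [607.  350.6  30.5] 44.8 [ 1.2 -0.3 -0.3] 42.3
grip [455.9 159.1 -24.6] 17.5 [-1.7 -0.1  4.5] 47.3
lifted [455.2 158.8 129.2] 17.6 [-0.5 -0.2  0.5] 48.5
contact True
down [461.9 315.4  31.5] 17.5 [-0.2  0.   5.7] 51.6
open [461.5 315.1  30.9] 45.0 [ 0.6 -1.2 -0.3] 52.0
wrist board_long 0.57 [247. 152.] [534.8 334.3] [279.6  64.1] 0.24 56.8
wrist sticker_a 0.58 [247. 244.] [606.9 351.9] [94.9 19. ] -1.331 75.8
 [534.6 333.1 199.9] 44.9 [ 0.4  1.  -0.3] 54.6
```

View pics/w6.png

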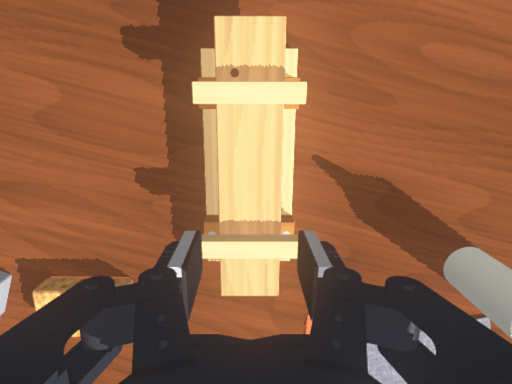

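Both stickers sit above the bearers, at (249,93) and (247,246) in the image. Now the short board.

```bash
python3 - <<'E'
from h import *
pick(541.3,-313.5,.127,5)
if env.current_opening()<55: raise SystemExit
place(*MID,BY,80,up=190)
look("wrist",["board_short","board_long"],"w7")
go(448.5,-166.5,190,best([448.5,-166.5,190],0.15)); look("wrist",["tin"]); state("")
E
```

```text
grip [ 541.7 -313.7  -24. ] 61.8 [-0.9  0.6  6. ] 59.4
lifted [ 540.8 -313.2  129. ] 62.2 [ 0.  -0.2 -1. ] 60.6
contact True
down [534.8 333.1  51. ] 61.6 [-0.1  0.4  5.2] 64.7
open [534.2 332.8  50.2] 84.9 [ 0.  -0.3  0.2] 65.1
wrist board_short 0.97 [252. 164.] [534.2 334. ] [219.3  64.2] 0.239 94.9
wrist board_long 0.86 [251.  32.] [534.2 334.6] [278.8  64. ] 0.243 56.7
wrist tin 0.97 [248. 174.] [ 448.7 -166.2] [62.6 62.3] -1.407 71.5
wrist tin 0.94 [305.  38.] [ 334.3 -137.5] [80.4 61.6] -1.424 91.3
 [ 449.  -165.9  189.9] 84.9 [-0.4 -0.3 -1.1] 68.3
```

View pics/w7.png

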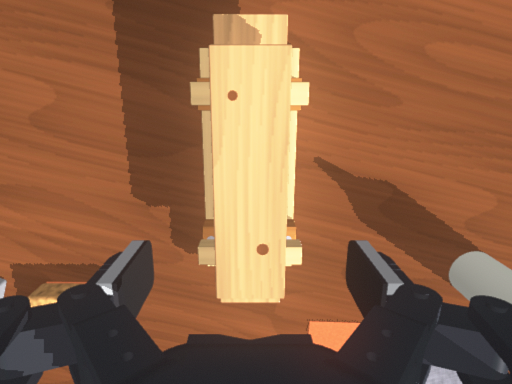

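The short board lies on the stickers, in line with the long board (252,164). Now the tin.

```bash
python3 - <<'E'
from h import *
pick(448.7,-166.2,.15,30,up=190)
if env.current_opening()<55: raise SystemExit
place(534.4,333.5,BY,124,up=240)
look("wrist",["tin","board_short"],"w8"); go(420,150,260,best([420,150,260],BY))
look("scene",["tin","tape","hammer","sander"]); look("top",["tape","hammer","sander","board_short","tin"],"t8"); state("")
E
```

```text
grip [ 449.  -166.4    0.7] 61.0 [-2.3 -0.4  7.2] 71.1
lifted [ 448.2 -166.   189.2] 61.1 [ 0.2  1.  -3.3] 72.5
contact True
down [534.3 333.5  94.7] 61.1 [-0.8  0.2  5.1] 76.2
open [533.6 333.   93.6] 84.8 [-0.3  0.6 -0.7] 76.6
wrist tin 0.87 [250. 185.] [533.4 334.2] [62.2 61.6] -1.128 165.5
wrist board_short 0.97 [252. 118.] [534.2 334.1] [219.6  64.1] 0.239 94.8
scene tin 0.62 [137. 168.] [ 327.  -140.7] [80.9 79.5] 0.014 90.2
scene tin 0.6 [338.  96.] [536.3 332.1] [61.2 61. ] 0.459 164.5
scene tape 0.85 [209. 249.] [ 609.8 -172.1] [66.4 34.3] 0.134 51.0
scene tape 0.47 [337. 114.] [536.1 332.1] [220.  69.] 0.24 94.0
scene hammer 0.57 [321. 264.] [778.7 -70.2] [278.6  85.7] 1.481 24.4
scene sander 0.94 [374. 197.] [759.9 177. ] [110.7  65.2] -1.332 34.0
top tape 0.96 [315. 174.] [ 604.7 -168.8] [62.1 33. ] 0.128 51.4
top hammer 0.68 [269. 116.] [773.  -67.2] [277.3  88.1] 1.469 24.5
top sander 0.98 [186. 122.] [755.7 178.4] [109.4  66.1] -1.338 33.8
top sander 0.61 [316. 174.] [ 606.1 -169.5] [64.5 36.1] 0.119 51.2
top board_short 0.78 [119. 171.] [608.8 350.7] [63.1 62.7] -1.313 94.0
top tin 0.89 [310. 280.] [ 322.8 -139.7] [79.2 79. ] -0.817 90.8
top tin 0.54 [109. 189.] [552.6 346.7] [36.9 14.7] -1.105 164.3
top tin 0.34 [120. 154.] [629.  355.9] [78.9 62.4] 0.213 56.0
 [420.  150.1 259.9] 84.7 [ 0.5 -0.3 -0.3] 79.3
```

View pics/w8.png

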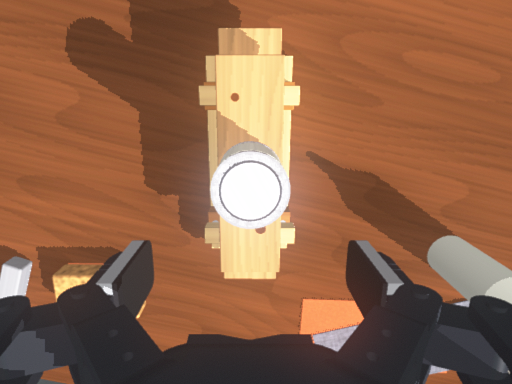

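The tin stands in the middle of the short board, at (250,190). The stack is level, and the arm never went near the bystanders.

```bash
python3 - <<'E'
from h import *
print(env.sign_off())
E
```

```text
the job is handed in; nothing more can be done
None
```

I stacked the boards, stickers and tin on the bearers and handed the job in at about 79 s; by the last camera readings everything is in position and centred to within about 2 mm, but no verdict came back.

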